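# Lock the retaining bar over a drying book

### The arm

A 6-joint arm with a two-finger parallel gripper is mounted at the origin on the work surface. World frame = base frame: x ahead of the robot, y to its left, z up, the work surface at z = 0. Lengths are in m, angles in rad, forces in N, time in s.
With the tool pointing down it reaches from about 0.25 to 0.725 m from the base axis. Payload 4 kg.
Tool frame: the origin (TCP) lies between the finger pads; the fingertips stand 19 mm ahead of it and the grasp point (between the pads) is the TCP; z points along the fingers, y is the direction in which the jaws open and shut (so a half turn about z gives the same grasp; the last joint's range is limited). The gripper opens to 85 mm and grips with 20 to 120 N. Pads are 22 mm wide; open, the fingers measure 114 mm over their backs; the gripper's body (76 mm by 85 mm) begins 54 mm behind the grasp point. The pads swing forward as they close: fully open they stand 13 mm farther back than shut.
Start: joints at [1.27, 0.241, 0.005, 1.335, 0, 1.571], TCP at [0.148, 0.478, 0.25] pointing down, gripper open.
Joint ranges: [-2.72, 2.72], [-1.05, 1.87], [-1.09, 1.28], [-1.99, 2.15], [-1.42, 1.44], [-3.14, 3.14]. Speed limits (rad/s): [2.79, 2.79, 3.14, 3.14, 3.14, 3.14].

### API

Orientations are given as a unit quaternion [w, x, y, z].
In Python, from plant import robot gives the robot as it stands.
- The arm moves only by the shell command python3 -m inch 'ROWS' [FORCE]. ROWS is JSON, a list of rows, each an object with "xyz": the shift along the tool's x, y, z in mm, a list of three; "twist": the turn about the tool's z in degrees; "hand": the opening, from 0 (shut) to 1 (fully open). In form: [{"xyz": [tx, ty, tz], "twist": twist, "hand": hand}, ...]. A call has 1 to 12 rows; each row is the pose to reach, as a shift and turn from the pose commanded when the call began, along the tool's axes at that moment; what a row does not reach only later rows make up. A row lasts 1/12 s, in which the tool goes at most 41.7 mm and 7.16 degrees, less where a joint would pass 70% of its speed; a pose out of reach is approached as far as the arm can. A call with a gripper value outside its range is refused whole. The fingers move at their own pace and stop on an object; FORCE is the grip in N (left out, the last holds). Time passes only in rows, so rows that repeat a pose let the fingers close. It gives the time, the measured TCP pose, the force and the opening at its end, in the units of the state.
- robot.observe(): the state, without advancing time (a new reading comes with each control period).
- robot.camera(name): name is "scene" or "top" or "wrist"; returns the picture (400x640x3 uint8, blue, green, red); there is no depth.
- robot.calibration(name): a dict with "camera_matrix" (3x3 intrinsics, pixels), "R" (3x3) and "t" (3): a world point X has camera coordinates R X + t; the wrist camera has in their place "hand_eye" (4x4, takes a point from camera to tool coordinates, whose origin is the TCP and whose axes are the flange's). Camera axes: x right, y down, z forward; pixel columns grow to the right and rows downward; lengths in m; the calibration is good to about 2 mm. The wrist camera is an equidistant fisheye: a pixel r from the principal point sees the ray r / f radians off the axis. A picture is of the moment at which its call begins: read the wrist's pose just before it. calibration takes no time and is no camera call.
- robot.sign_off(): hands the job in, once; it reports no verdict.
The state is a dict: "time_s": time; "joint_pos": joint angles; "joint_velocities": joint speeds; "tau": joint torques, N m; "tool_pos": TCP position; "orientation": TCP orientation; "wrist_force": force on the tool from outside, world axes, zero at the start; "wrist_torque": the same for the moment, N m; "finger_gap": finger opening in m.
Only numpy, scipy, OpenCV 4.12 (cv2) and the standard library are available. Lean on these libraries where they do the work, as an engineer would, in place of code of your own. Each camera call takes 0.05 s, during which the arm holds its last target. There are 200 camera calls.

### The job

Lay the steel retaining bar across the drying cradle, over the book: tuck one end under the keeper's roof, push it in against the spring plunger, and lower the other end into the open saddle until the bar lies flat and fully home on both supports, held behind the saddle's end wall. Leave the book where it lies in the cradle, do not knock the jar, the tape roll or the wooden block, and let go of the bar.

Things in the scene. Friction and masses are not known exactly. Their poses are not given: they have to be found in the camera images.
- bar_grip (a point): Loose steel bar 200 mm long (x), 26 wide (y), 14 thick, about 0.5 kg (varies), with a wooden grip block on the middle of its top: 60 long (x), 20 wide (y), 40 tall. Starts flat on the table, grip up. This point: centre of the grip block, mid-length, 34 mm above the bar's underside; z up out of the grip. Both ends are alike: either may go into the keeper.
- cradle: Drying cradle, fixed: plywood base 130 x 290 x 18 mm with two grey supports along its y axis, a book between them. Origin on the table under mid-span; x across, y from saddle to keeper, z up. Both floors are at z = 50. Home, the bar runs along y, middle at x = 0, y = 0, underside z = 50, grip centre z = 84, pressed by the keeper's spring against the saddle's end wall.
- keeper_mouth (a point): Middle of the keeper's floor edge at its mouth (cradle y = 76 mm, z = 50; axes as the cradle's). Mouth looks to -y. Tunnel 31 mm wide, 24 high; roof 28 long (y), 6 thick. Flared guide plates stand up to 16 mm before the mouth, beside the bar's path. A brass spring plunger fills the tunnel: face 17 mm in when free, slides 12 mm to a stop, pushes 3 N at first touch, 0.6 N more per mm.
- saddle_wall (a point): Foot of the saddle's end wall, inner face, at floor height (cradle y = -100 mm, z = 50; axes as the cradle's). Wall 12 mm high, 10 thick. The saddle's floor runs 24 mm from here towards +y, open above, between side cheeks 31 mm apart with flared tops 26 mm above the floor. The bar fits behind the wall only with the plunger pushed in 7 to 12 mm; it enters tilted 8 to 12 degrees, keeper end low.
- book_mid (a point): Small closed book with pink covers, loose, 100 (x) x 130 (y) x 26 mm thick, 0.3 kg, lying on the cradle's base between the supports; its top is 44 mm above the table, 6 mm below the bar when home. This point is its centre. It stays there.
- gluejar: Bystander: white jar 70 mm in diameter, 85 tall, standing on the table; origin under its centre.
- taperoll: Bystander: cardboard-coloured tape roll 90 mm in diameter, 45 tall, lying flat on the table; origin under its centre.
- pressblock: Bystander: dark wooden block 70 x 160 x 30 mm on the table; origin under its centre.
Mind the look-alikes: they are no part of the job. Of the things like the part that bears bar_grip, leave any that is blue or turquoise; of the rest the larger one is meant.

How it is judged:
By the outcome, as a careful person would: the job done as asked, in the order asked, and still so for the second after the job is handed in, with the robot touching nothing.
It also fails if it takes over 64 s, if anything falls off the work surface, if the arm or the gripper's body presses on something with over 40 N, if the wrist force passes 120 N, or if a joint passes its speed limit or range.

## Working session

There is one attempt and no reset: what is moved stays moved. The work goes in short steps, Python scripts to look and compute and a shell command to move; the robot and the scene stay as the last step left them, time stands still between calls to the robot, and variables do not carry over. Pictures are saved under pics/ and viewed, about 8 in all and at most 12, crops included, and the job is handed in when it is done.

```bash
mkdir -p pics; ls; python3 - <<'E'
from plant import robot
import cv2,numpy as np
for n in ["scene","top"]:
    cv2.imwrite(f"pics/{n}0.png",robot.camera(n))
    c=robot.calibration(n);print(n,{k:np.round(v,4).tolist() for k,v in c.items()})
print(robot.calibration("wrist"))
print(robot.observe())
E
```

```text
pics
scene {'camera_matrix': [[460.1478, 0.0, 320.6018], [0.0, 460.1478, 197.2751], [0.0, 0.0, 1.0]], 'R': [[0.8286, 0.5594, -0.0217], [0.3363, -0.5284, -0.7796], [-0.4476, 0.6387, -0.6259]], 't': [-0.4333, -0.1222, 1.3195]}
top {'camera_matrix': [[461.5305, 0.0, 322.7001], [0.0, 461.5305, 198.2419], [0.0, 0.0, 1.0]], 'R': [[0.0052, -0.9997, 0.0241], [-0.9951, -0.0076, -0.0989], [0.099, -0.0235, -0.9948]], 't': [-0.0035, 0.5093, 1.315]}
{'camera_matrix': array([[309.70691629,   0.        , 320.05105792],
       [  0.        , 309.70691629, 198.52722183],
       [  0.        ,   0.        ,   1.        ]]), 'hand_eye': array([[-8.06851565e-04, -9.53630347e-01, -3.00979252e-01,
         7.60929735e-02],
       [ 9.99999461e-01, -5.72663742e-04, -8.66310903e-04,
         1.22902206e-03],
       [ 6.53780463e-04, -3.00979788e-01,  9.53630295e-01,
        -1.23928744e-01],
       [ 0.00000000e+00,  0.00000000e+00,  0.00000000e+00,
         1.00000000e+00]])}
{'time_s': 0.1, 'joint_pos': array([ 1.27000648e+00,  2.41343854e-01,  3.87366833e-03,  1.33521758e+00,
       -1.88315950e-05,  1.57077912e+00]), 'joint_velocities': array([-0.00037065, -0.00294901,  0.00367167,  0.00256692,  0.0004334 ,
       -0.00137739]), 'tau': array([-7.85108587e-04, -3.73136652e+01,  2.53010470e+01,  1.08525853e-02,
       -6.83941198e-05,  8.45704392e-06]), 'tool_pos': array([0.1479855 , 0.4770438 , 0.24950447]), 'orientation': array([-1.32394353e-04,  1.49820026e-01,  9.88712833e-01, -9.36453592e-04]), 'wrist_force': array([-0.86373874,  0.33723058, -0.06261866]), 'wrist_torque': array([-0.04993722,  0.00241484,  0.04459115]), 'finger_gap': 0.08525116496129911}
```

View pics/top0.png

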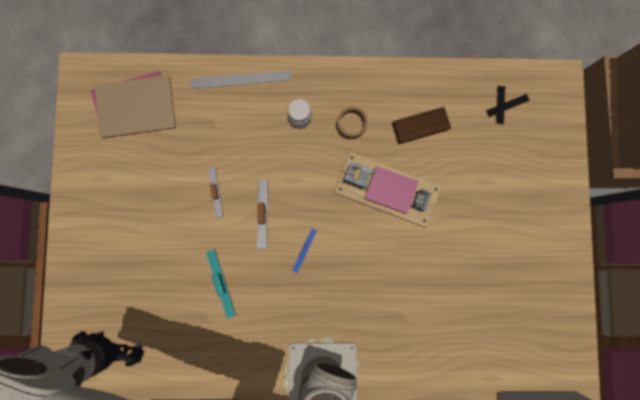

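View pics/scene0.png

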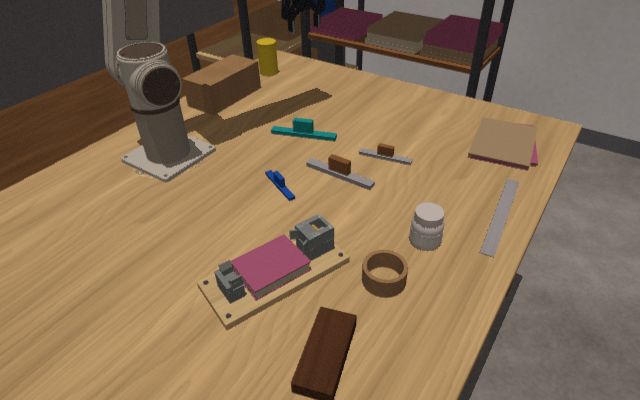

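Candidates in the top picture: the large grey bar with brown grip (262,214), the small grey bar (215,192), the turquoise bar (221,283), the blue bar (304,250) and the plain strip (240,80). The blue and turquoise ones are out, so I take the larger grey one at (262,214). The keeper is the bigger support, near (357,175), and the saddle is near (423,200).

```bash
cat > h.py <<'E'
from plant import robot
import cv2,numpy as np
from scipy.spatial.transform import Rotation as Ro
def pose():
    o=robot.observe(); q=o['orientation']; return np.array(o['tool_pos']),Ro.from_quat([q[1],q[2],q[3],q[0]]).as_matrix()
def ray(name,uv,tp=None):
    c=robot.calibration(name);K=c['camera_matrix'];u=(np.array(uv,float)-[K[0,2],K[1,2]])/K[0,0]
    if name!='wrist':
        return -c['R'].T@c['t'],c['R'].T@np.array([u[0],u[1],1])
    r=np.hypot(*u);d=np.array([*(u/r*np.sin(r)),np.cos(r)]);H=c['hand_eye'];p,R=tp
    return p+R@H[:3,3],R@H[:3,:3]@d
def at(name,uv,z,tp=None):
    o,d=ray(name,uv,tp);return o+d*(z-o[2])/d[2]
def proj(name,X,tp=None):
    c=robot.calibration(name);K=c['camera_matrix']
    if name!='wrist':
        x=c['R']@X+c['t'];return x[:2]/x[2]*K[0,0]+K[:2,2]
    H=c['hand_eye'];p,R=tp;x=H[:3,:3].T@(R.T@(np.array(X)-p)-H[:3,3])
    return x[:2]/np.hypot(x[0],x[1])*np.arctan2(np.hypot(x[0],x[1]),x[2])*K[0,0]+K[:2,2]
def rect(m,name,z,tp=None):
    n,l,s,c=cv2.connectedComponentsWithStats(m.astype(np.uint8));i=1+np.argmax(s[1:,4])
    ct=max(cv2.findContours((l==i).astype(np.uint8),0,1)[0],key=len)[:,0]
    P=np.array([at(name,p,z,tp)[:2]*1000 for p in ct],np.float32)
    return cv2.minAreaRect(P),c[i],s[i,4]
E
python3 - <<'E'
from h import *
im=cv2.imread('pics/top0.png');hsv=cv2.cvtColor(im,cv2.COLOR_BGR2HSV).astype(int);H,S,V=hsv[...,0],hsv[...,1],hsv[...,2]
win=np.zeros(H.shape,bool);win[175:255,245:280]=1
print('bar',rect(win&(S<60)&(V>90),'top',.014))
print('grip',rect(win&(S>125)&(V<140),'top',.054))
win[:]=0;win[150:230,330:445]=1
print('book',rect(win&(H>150)&(S>80),'top',.044))
print('grey',[ (rect(win&(S<60)&(np.arange(640)[None]<390)if a else win&(S<60)&(np.arange(640)[None]>390),'top',.07)) for a in(0,1)])
a=cv2.resize(im[165:260,190:330],None,fx=4,fy=4,interpolation=cv2.INTER_CUBIC)
b=cv2.resize(im[145:235,325:450],None,fx=4,fy=4,interpolation=cv2.INTER_CUBIC)[:,:500]
o=np.zeros((480+260,620,3),np.uint8)
o=np.zeros((380,780,3),np.uint8);o[:380,:360]=a[:380,120:480];o[:360,370:780]=cv2.resize(b,(410,295))[:,:] if 0 else b[:360,40:450]
cv2.imwrite('pics/crop1.png',o)
E
```

```text
bar (((463.7312927246094, 175.50352478027344), (27.52097511291504, 198.42889404296875), 89.67256927490234), array([262.41992188, 214.609375  ]), np.int32(512))
grip (((463.2812194824219, 175.83673095703125), (51.00418472290039, 14.09769058227539), 1.029652714729309), array([260.5, 213. ]), np.int32(110))
book (((533.7578125, -197.07936096191406), (130.68624877929688, 98.6240463256836), 70.2833023071289), array([391.11319491, 189.69122572]), np.int32(1493))
grey [(((502.8683776855469, -278.25079345703125), (38.299625396728516, 56.8466796875), 70.68657684326172), array([421.72796935, 199.88505747]), np.int32(261)), (((571.5164794921875, -100.90931701660156), (77.6843032836914, 62.438636779785156), 69.3526840209961), array([357.75965665, 174.65879828]), np.int32(466))]
```

View pics/crop1.png

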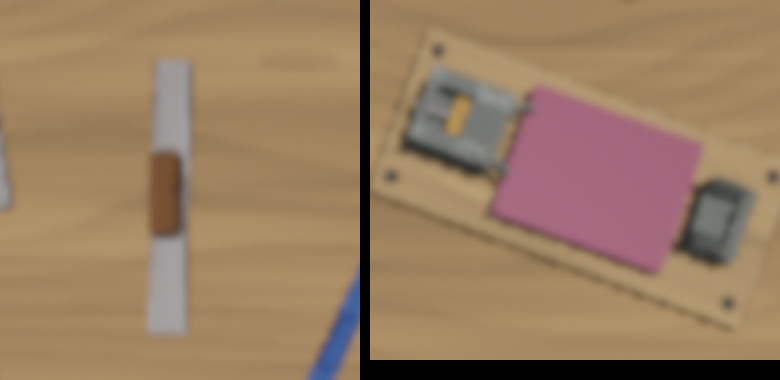

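The crop confirms it: a 198 x 27 mm grey bar with a brown grip at about (463.5, 175.6) mm, lying along x. Next I move above it.

```bash
python3 -m inch '[{"xyz":[-30,-15,5],"twist":-2,"hand":1},{"xyz":[-65,-33,12],"twist":-4,"hand":1},{"xyz":[-100,-50,20],"twist":-6,"hand":1},{"xyz":[-135,-68,30],"twist":-8,"hand":1},{"xyz":[-170,-85,40],"twist":-10,"hand":1},{"xyz":[-205,-102,50],"twist":-12,"hand":1},{"xyz":[-240,-120,60],"twist":-14,"hand":1},{"xyz":[-275,-137,70],"twist":-15,"hand":1},{"xyz":[-310,-154,80],"twist":-16,"hand":1},{"xyz":[-345,-172,90],"twist":-17.2,"hand":1},{"xyz":[-375,-187,96],"twist":-17.2,"hand":1},{"xyz":[-391,-194,100],"twist":-17.2,"hand":1}]' 60
python3 -m inch '[{"xyz":[0,0,0],"twist":0,"hand":1},{"xyz":[0,0,0],"twist":0,"hand":1},{"xyz":[0,0,0],"twist":0,"hand":1}]'
python3 - <<'E'
from h import *
tp=pose();im=robot.camera('wrist');cv2.imwrite('pics/w1.png',im);np.savez('w1.npz',p=tp[0],R=tp[1]);print(tp[0],tp[1].round(3).tolist())
for X in ([.4635,.1756,.054],[.3635,.1756,.014],[.5635,.1756,.014]): print(proj('wrist',X,tp))
E
```

```text
time_s: 1.1
tool_pos: [0.4658, 0.1733, 0.149]
orientation: [-0.0, 0.002, 1.0, -0.001]
wrist_force: [0.9, 0.9, -0.2]
finger_gap: 0.0854
time_s: 1.35
tool_pos: [0.4633, 0.1767, 0.1501]
orientation: [-0.001, 0.0, 1.0, -0.0]
wrist_force: [-0.3, -0.2, 0.0]
finger_gap: 0.0858
[0.46334446 0.17667043 0.15005177] [[-1.0, 0.0, -0.001], [0.0, 1.0, -0.0], [0.001, -0.0, -1.0]]
[317.67860403 206.99278061]
[317.77302475  75.53512404]
[318.40766523 288.37050261]
```

View pics/w1.png

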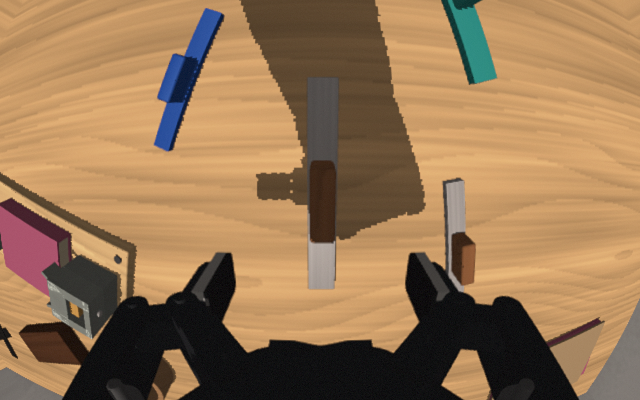

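The wrist view shows the bar at columns 308–338, rows 77–289, with the grip centred near (323,202). It sits about 2 mm to +y of my estimate. I go down, grip and lift.

```bash
python3 -m inch '[{"xyz":[0,1,15],"twist":0,"hand":1},{"xyz":[0,2,35],"twist":0,"hand":1},{"xyz":[0,2,60],"twist":0,"hand":1},{"xyz":[0,2,80],"twist":0,"hand":1},{"xyz":[0,2,97],"twist":0,"hand":1},{"xyz":[0,2,106],"twist":0,"hand":1},{"xyz":[0,2,110],"twist":0,"hand":1},{"xyz":[0,2,110],"twist":0,"hand":1},{"xyz":[0,2,110],"twist":0,"hand":0.5},{"xyz":[0,2,110],"twist":0,"hand":0},{"xyz":[0,2,110],"twist":0,"hand":0},{"xyz":[0,2,110],"twist":0,"hand":0}]' 40
python3 -m inch '[{"xyz":[0,0,0],"twist":0,"hand":0},{"xyz":[0,0,0],"twist":0,"hand":0},{"xyz":[0,0,0],"twist":0,"hand":0},{"xyz":[0,0,0],"twist":0,"hand":0},{"xyz":[0,0,0],"twist":0,"hand":0},{"xyz":[0,0,-6],"twist":0,"hand":0},{"xyz":[0,0,-18],"twist":0,"hand":0},{"xyz":[0,0,-38],"twist":0,"hand":0},{"xyz":[0,0,-60],"twist":0,"hand":0},{"xyz":[0,0,-82],"twist":0,"hand":0},{"xyz":[0,0,-95],"twist":0,"hand":0},{"xyz":[0,0,-100],"twist":0,"hand":0}]'
```

```text
time_s: 2.4
tool_pos: [0.4648, 0.1787, 0.0412]
orientation: [0.001, 0.0, 1.0, 0.0]
wrist_force: [1.0, -0.1, 0.8]
finger_gap: 0.0382
time_s: 3.4
tool_pos: [0.4648, 0.1788, 0.142]
orientation: [0.001, 0.0, 1.0, 0.001]
wrist_force: [0.5, -0.2, -3.9]
finger_gap: 0.0194
```

```bash
python3 -m inch '[{"xyz":[3,-15,-8],"twist":3,"hand":0},{"xyz":[7,-42,-20],"twist":9,"hand":0},{"xyz":[12,-72,-32],"twist":16,"hand":0},{"xyz":[17,-102,-44],"twist":23,"hand":0},{"xyz":[22,-132,-56],"twist":30,"hand":0},{"xyz":[27,-162,-68],"twist":37,"hand":0},{"xyz":[32,-192,-80],"twist":44,"hand":0},{"xyz":[37,-222,-92],"twist":51,"hand":0},{"xyz":[42,-252,-100],"twist":58,"hand":0},{"xyz":[47,-282,-105],"twist":65,"hand":0},{"xyz":[51,-308,-108],"twist":72,"hand":0},{"xyz":[53,-325,-108],"twist":79,"hand":0}]'
python3 -m inch '[{"xyz":[0,0,0],"twist":7,"hand":0},{"xyz":[0,0,0],"twist":14,"hand":0},{"xyz":[0,0,0],"twist":21,"hand":0},{"xyz":[0,0,0],"twist":27,"hand":0},{"xyz":[0,0,0],"twist":31,"hand":0},{"xyz":[0,0,0],"twist":31,"hand":0},{"xyz":[0,0,0],"twist":31,"hand":0},{"xyz":[0,0,0],"twist":31,"hand":0}]'
python3 - <<'E'
from h import *
tp=pose();im=robot.camera('wrist');cv2.imwrite('pics/w2.png',im);np.savez('w2.npz',p=tp[0],R=tp[1]);print(tp[0],tp[1].round(3).tolist())
E
```

```text
time_s: 4.4
tool_pos: [0.4098, -0.1486, 0.2479]
orientation: [-0.0, 0.639, 0.769, -0.001]
wrist_force: [0.3, 0.8, -4.6]
finger_gap: 0.0195
time_s: 5.07
tool_pos: [0.4105, -0.1463, 0.2476]
orientation: [-0.001, 0.819, 0.574, -0.0]
wrist_force: [0.7, -0.1, -4.0]
finger_gap: 0.0197
[ 0.41048399 -0.14633609  0.24759165] [[0.341, 0.94, -0.002], [0.94, -0.341, 0.001], [0.0, -0.002, -1.0]]
```

View pics/w2.png

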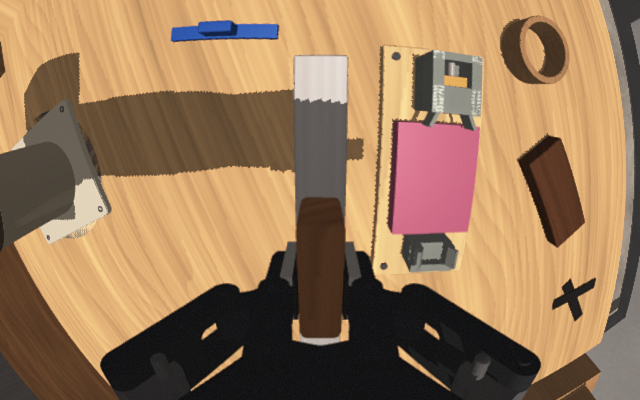

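```bash
python3 - <<'E'
import cv2,numpy as np
im=cv2.imread('pics/w2.png')
a=cv2.resize(im[40:130,365:495],None,fx=6,fy=6,interpolation=cv2.INTER_CUBIC)
b=cv2.resize(im[225:280,365:495],None,fx=6,fy=6,interpolation=cv2.INTER_CUBIC)
a=cv2.resize(im[40:130,365:495],None,fx=4,fy=4,interpolation=cv2.INTER_CUBIC);b=cv2.resize(im[225:280,365:495],None,fx=4,fy=4,interpolation=cv2.INTER_CUBIC)
cv2.imwrite('pics/crop2.png',np.vstack([a,b]))
E
```

```text
(no output)
```

View pics/crop2.png

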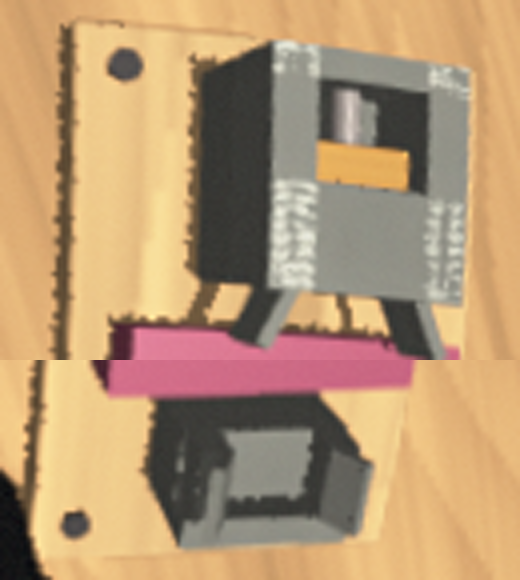

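```bash
cat > cr.py <<'E'
from h import *
z=np.load('w2.npz');tp=(z['p'],z['R'])
def g(u,v,h): 
    U=365+u/4; V=40+v/4 if v<360 else 225+(v-360)/4
    return at('wrist',(U,V),h,tp)[:2]*1000
n=[('TL',72,22,.018),('BL',42,558,.018),('KfL',268,285,.08),('KfR',462,303,.08),('KbL',272,40,.08),('KbR',472,68,.08),('WoL',182,548,.062),('WoR',357,538,.062),('WiL',225,520,.062),('WiR',320,513,.062)]
P={k:g(u,v,h) for k,u,v,h in n}
for k in P: print(k,P[k].round(1))
for a,b in (('BL','TL'),('KfR','KfL'),('WoR','WoL'),('KbR','KbL'),('KfL','KbL')):
    d=P[b]-P[a];print(a,b,np.degrees(np.arctan2(d[1],d[0])).round(2),np.hypot(*d).round(1))
E
python3 cr.py
```

```text
TL [528.2 -31.9]
BL [ 432.8 -303.9]
KfL [ 538.5 -113.3]
KfR [ 590.  -132.3]
KbL [559.2 -56.1]
KbR [612.  -74.9]
WoL [ 474.3 -288.3]
WoR [ 528.9 -308.2]
WiL [ 489. -284.]
WiR [ 518.4 -294. ]
BL TL 70.67 288.3
KfR KfL 159.73 54.9
WoR WoL 159.92 58.1
KbR KbL 160.32 56.0
KfL KbL 70.06 60.9
```

The cradle is found at origin ≈ (538.7, -194.5) mm with its y axis at 70.2°. The keeper and saddle agree to under 1 mm; the base corners are off by about 5 mm.

The moves can't tilt the tool, so I will tilt the bar in the pads. I rest its saddle end on the rear edge of the keeper's top and press down.

```bash
python3 -m inch '[{"xyz":[12,8,0],"twist":0,"hand":0},{"xyz":[36,22,0],"twist":0,"hand":0},{"xyz":[64,40,0],"twist":0,"hand":0},{"xyz":[94,58,0],"twist":0,"hand":0},{"xyz":[124,77,0],"twist":0,"hand":0},{"xyz":[154,96,5],"twist":0,"hand":0},{"xyz":[182,113,20],"twist":0,"hand":0},{"xyz":[204,127,40],"twist":0,"hand":0},{"xyz":[216,134,65],"twist":0,"hand":0},{"xyz":[220,136,88],"twist":0,"hand":0},{"xyz":[220,136,105],"twist":0,"hand":0},{"xyz":[220,136,112],"twist":0,"hand":0}]'
python3 -m inch '[{"xyz":[0,0,0],"twist":0,"hand":0},{"xyz":[0,0,0],"twist":0,"hand":0},{"xyz":[0,0,0],"twist":0,"hand":0}]'
python3 - <<'E'
from h import *
cv2.imwrite('pics/s3.png',robot.camera('scene')[180:340,200:480].repeat(2,0).repeat(2,1))
tp=pose();im=robot.camera('wrist');cv2.imwrite('pics/w3.png',im);print(tp[0])
E
```

```text
time_s: 6.12
tool_pos: [0.612, 0.0142, 0.1319]
orientation: [-0.002, 0.819, 0.574, -0.003]
wrist_force: [-0.6, -0.1, -3.7]
finger_gap: 0.0195
time_s: 6.37
tool_pos: [0.615, 0.0133, 0.138]
orientation: [0.001, 0.819, 0.573, 0.001]
wrist_force: [0.3, -0.4, -2.8]
finger_gap: 0.0191
[0.6151687  0.01326035 0.13830203]
```

View pics/s3.png

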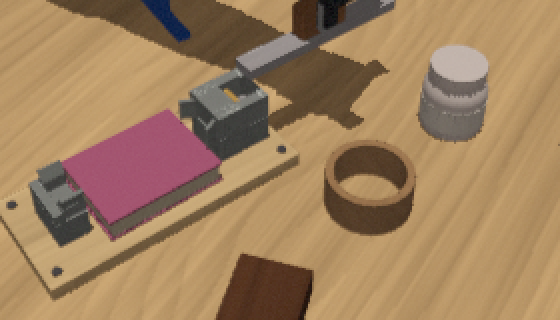

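```bash
python3 - <<'E'
from h import *
o=np.array([538.7,-194.5]);a=np.radians(70.2);u=np.array([np.cos(a),np.sin(a)]);v=np.array([u[1],-u[0]])
for n,p,z in (('bar near corner bottom',(258,78),.097),('bar far corner top',(236,64),.111),('roof back R',(268,102),.08),('roof back L',(240,72),.08),('roof front R',(215,122),.08)):
    q=at('scene',(200+p[0]/2,180+p[1]/2),z)[:2]*1000-o;print(n,(q@v).round(1),(q@u).round(1))
E
```

```text
bar near corner bottom 16.7 130.2
bar far corner top -1.4 116.0
roof back R 37.0 127.5
roof back L -18.0 132.3
roof front R 28.0 67.9
```

```bash
python3 -m inch '[{"xyz":[-3,0,3],"twist":0,"hand":0},{"xyz":[-5,0,7],"twist":0,"hand":0},{"xyz":[-5,0,11],"twist":0,"hand":0},{"xyz":[-5,0,14],"twist":0,"hand":0},{"xyz":[-5,0,17],"twist":0,"hand":0},{"xyz":[-5,0,20],"twist":0,"hand":0},{"xyz":[-5,0,22],"twist":0,"hand":0},{"xyz":[-5,0,24],"twist":0,"hand":0}]'
python3 -m inch '[{"xyz":[0,0,2],"twist":0,"hand":0},{"xyz":[0,0,4],"twist":0,"hand":0},{"xyz":[0,0,5],"twist":0,"hand":0},{"xyz":[0,0,6],"twist":0,"hand":0},{"xyz":[0,0,7],"twist":0,"hand":0},{"xyz":[0,0,8],"twist":0,"hand":0},{"xyz":[0,0,8],"twist":0,"hand":0}]'
python3 - <<'E'
from h import *
cv2.imwrite('pics/s4.png',cv2.resize(robot.camera('scene')[160:260,290:420],None,fx=5,fy=5))
E
```

```text
time_s: 7.13
tool_pos: [0.6133, 0.0098, 0.1133]
orientation: [0.0, 0.819, 0.574, 0.001]
wrist_force: [0.1, 5.4, 3.5]
finger_gap: 0.0194
time_s: 7.72
tool_pos: [0.6138, 0.0098, 0.1051]
orientation: [0.0, 0.819, 0.574, 0.002]
wrist_force: [1.5, 5.8, 3.1]
finger_gap: 0.0197
```

View pics/s4.png

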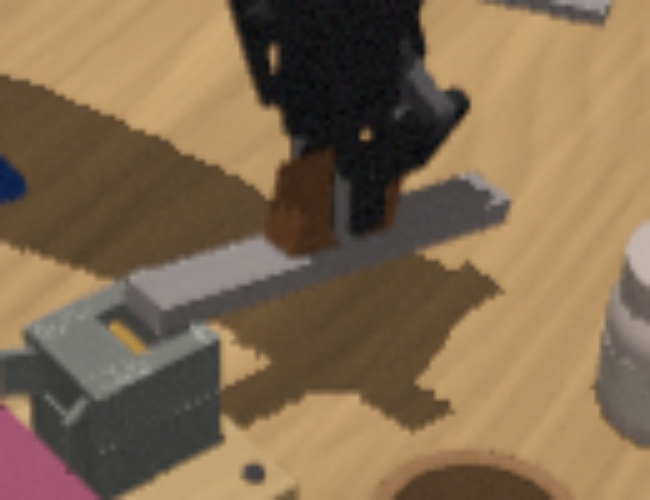

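```bash
python3 - <<'E'
from h import *
p,R=pose();a=np.radians(70.2);u=np.array([np.cos(a),np.sin(a),0]);v=np.array([u[1],-u[0],0])
q=[]
for c in ((160,335),(508,215),(158,312),(505,195)):
    o,d=ray('scene',(290+c[0]/5,160+c[1]/5));X=o+d*((p@v+.013-o@v)/(d@v));q.append([X@u-p@u,X[2]]);print(np.round(q[-1],4))
for i,j in((0,1),(2,3)):
    e=np.subtract(q[j],q[i]);print(np.degrees(np.arctan2(e[1],e[0])),np.hypot(*e))
print(p,robot.observe()['wrist_force'])
E
```

```text
[-0.1039  0.0824]
[0.0934 0.0468]
[-0.1046  0.0954]
[0.0902 0.0602]
-10.215240050609372 0.2004687313134786
-10.245309862560292 0.19792860482813207
[0.61378445 0.00978572 0.10512992] [0.8061454  6.5104659  3.37578079]
```

The bar is now tilted 10.2° (measured, keeper end low). Next I lift, go over the keeper and stop with the low end about 20 mm short of the mouth.

```bash
python3 -m inch '[{"xyz":[0,0,-8],"twist":0,"hand":0},{"xyz":[0,0,-24],"twist":0,"hand":0},{"xyz":[-3,0,-44],"twist":0,"hand":0},{"xyz":[-15,0,-60],"twist":0,"hand":0},{"xyz":[-40,0,-68],"twist":0,"hand":0},{"xyz":[-70,0,-70],"twist":0,"hand":0},{"xyz":[-105,0,-70],"twist":0,"hand":0},{"xyz":[-140,-1,-70],"twist":0,"hand":0},{"xyz":[-175,-1,-70],"twist":0,"hand":0},{"xyz":[-210,-1.5,-70],"twist":0,"hand":0},{"xyz":[-240,-1.5,-68],"twist":0,"hand":0},{"xyz":[-256,-1.5,-60],"twist":0,"hand":0}]'
python3 -m inch '[{"xyz":[0,0,6],"twist":0,"hand":0},{"xyz":[0,0,16],"twist":0,"hand":0},{"xyz":[0,0,28],"twist":0,"hand":0},{"xyz":[0,0,35],"twist":0,"hand":0},{"xyz":[0,0,35],"twist":0,"hand":0},{"xyz":[0,0,35],"twist":0,"hand":0}]'
python3 - <<'E'
from h import *
tp=pose();im=robot.camera('wrist');cv2.imwrite('pics/w4.png',im);np.savez('w4.npz',p=tp[0],R=tp[1]);print(tp[0],tp[1].round(3).tolist())
cv2.imwrite('pics/w4c.png',cv2.resize(im[0:260,220:420],None,fx=2.3,fy=2.3,interpolation=cv2.INTER_CUBIC))
cv2.imwrite('pics/s5.png',robot.camera('scene'))
E
```

```text
time_s: 8.77
tool_pos: [0.5212, -0.2355, 0.1646]
orientation: [0.001, 0.821, 0.572, -0.001]
wrist_force: [0.3, 0.2, -4.1]
finger_gap: 0.0196
time_s: 9.27
tool_pos: [0.5228, -0.2301, 0.1283]
orientation: [-0.001, 0.819, 0.574, -0.001]
wrist_force: [0.4, 0.0, -4.3]
finger_gap: 0.0196
[ 0.52284723 -0.23007373  0.12832524] [[0.341, 0.94, -0.002], [0.94, -0.341, 0.001], [0.0, -0.002, -1.0]]
```

View pics/w4c.png

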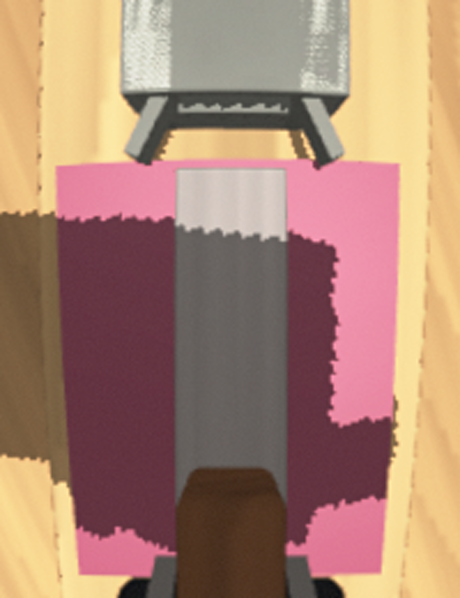

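```bash
python3 - <<'E'
from h import *
z=np.load('w4.npz');p,R=z['p'],z['R'];tp=(p,R)
def t(u,v,h): return (R.T@(at('wrist',(220+u/2.3,v/2.3),h,tp)-p)*1000).round(1)
for n,c,h in (('roofL',(122,92),.08),('roofR',(350,92),.08),('guideL tip',(145,160),.074),('guideR tip',(325,162),.074),('inL',(178,112),.074),('inR',(288,112),.074),('barL',(176,168),p[2]-.0443),('barR',(286,168),p[2]-.0443),('bookL',(57,170),.044),('bookR',(399,165),.044)): print(n,t(*c,h))
E
```

```text
roofL [114.9 -24.9  48.4]
roofR [114.9  29.4  48.3]
guideL tip [ 98.3 -20.1  54.4]
guideR tip [97.8 24.2 54.3]
inL [110.4 -11.9  54.4]
inR [110.4  15.   54.3]
barL [ 95.1 -11.7  44.3]
barR [95.  13.8 44.3]
bookL [100.  -49.6  84.4]
bookR [101.3  50.   84.2]
```

The wrist view shows the roof edge centred at crop column 236 and the bar at 231, so the bar needs 1.2 mm in +tool y. Yaw is fine and the mouth is 115 mm ahead of the TCP. I shift, lower to 1–2 mm above the keeper floor and enter.

```bash
python3 -m inch '[{"xyz":[0,1.2,5],"twist":0,"hand":0},{"xyz":[0,1.2,11],"twist":0,"hand":0},{"xyz":[0,1.2,16],"twist":0,"hand":0},{"xyz":[0,1.2,18.5],"twist":0,"hand":0},{"xyz":[3,1.2,18.5],"twist":0,"hand":0},{"xyz":[8,1.2,18.5],"twist":0,"hand":0},{"xyz":[13,1.2,18.5],"twist":0,"hand":0},{"xyz":[18,1.2,18.5],"twist":0,"hand":0},{"xyz":[22,1.2,18.5],"twist":0,"hand":0},{"xyz":[26,1.2,18.5],"twist":0,"hand":0},{"xyz":[28,1.2,18.5],"twist":0,"hand":0},{"xyz":[28,1.2,18.5],"twist":0,"hand":0}]'
python3 - <<'E'
from h import *
tp=pose();im=robot.camera('wrist');np.savez('w5.npz',p=tp[0],R=tp[1]);d=tp[0][:2]*1000-[538.7,-194.5];print(tp[0],'cradle x,y',d@[.9409,-.3387],d@[.3387,.9409],robot.observe()['wrist_force'])
cv2.imwrite('pics/w5.png',im)
w=cv2.resize(im[20:260,220:420],None,fx=2,fy=2,interpolation=cv2.INTER_CUBIC);s=cv2.resize(robot.camera('scene')[190:330,200:350],None,fx=2.6,fy=2.6)
o=np.zeros((480,400+s.shape[1],3),np.uint8);o[:,:400]=w;o[:s.shape[0],400:]=s;cv2.imwrite('pics/c5.png',o)
E
```

```text
time_s: 10.37
tool_pos: [0.5342, -0.2046, 0.1109]
orientation: [0.0, 0.819, 0.574, 0.0]
wrist_force: [-0.6, -0.1, -3.7]
finger_gap: 0.0198
[ 0.53423806 -0.2046249   0.11091815] cradle x,y -0.76894186446187 -11.037774755293624 [ 0.88425269 -0.11775061 -4.00229225]
```

View pics/c5.png

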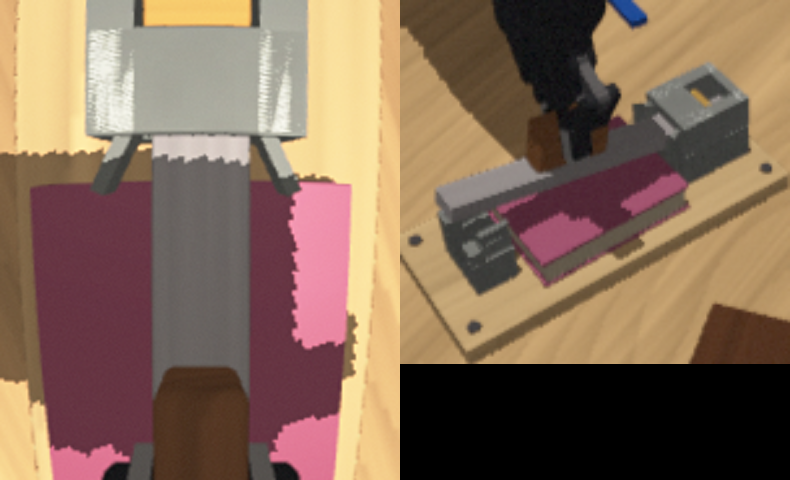

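The low end is inside the mouth under the roof with no contact force. The bar now sits about 1.2 mm too far in +tool y (gaps of 15 px and 7 px). I correct that and push against the plunger.

```bash
python3 -m inch '[{"xyz":[0,-0.7,1],"twist":0,"hand":0},{"xyz":[0,-1.2,1.3],"twist":0,"hand":0},{"xyz":[3,-1.2,1.3],"twist":0,"hand":0},{"xyz":[6,-1.2,1.3],"twist":0,"hand":0},{"xyz":[9,-1.2,1.3],"twist":0,"hand":0},{"xyz":[11,-1.2,1.3],"twist":0,"hand":0},{"xyz":[13,-1.2,1.3],"twist":0,"hand":0},{"xyz":[15,-1.2,1.3],"twist":0,"hand":0},{"xyz":[16.5,-1.2,1.3],"twist":0,"hand":0},{"xyz":[18,-1.2,1.3],"twist":0,"hand":0},{"xyz":[18,-1.2,1.3],"twist":0,"hand":0}]'
cat > st.py <<'E'
from h import *
a=np.radians(70.2);u=np.array([np.cos(a),np.sin(a)]);v=np.array([u[1],-u[0]])
o=robot.observe();d=np.array(o['tool_pos'])[:2]*1000-[538.7,-194.5];f=np.array(o['wrist_force'])
print('TCP cradle',(d@v).round(1),(d@u).round(1),round(o['tool_pos'][2]*1000,1),'F',(f[:2]@v).round(1),(f[:2]@u).round(1),f[2].round(1))
E
python3 st.py
```

```text
time_s: 11.38
tool_pos: [0.5385, -0.1894, 0.1099]
orientation: [0.001, 0.82, 0.573, -0.002]
wrist_force: [-2.7, -5.5, -0.7]
finger_gap: 0.0195
TCP cradle -1.9 4.7 109.9 F -0.7 -6.1 -0.7
```

Plunger contact: -6 N along y, so about 5 mm compressed. I push 3 mm more, then start lowering.

```bash
python3 -m inch '[{"xyz":[1.5,0,0],"twist":0,"hand":0},{"xyz":[3,0,0],"twist":0,"hand":0},{"xyz":[3,0,1],"twist":0,"hand":0},{"xyz":[2.7,0,2.5],"twist":0,"hand":0},{"xyz":[2.3,0,4],"twist":0,"hand":0},{"xyz":[2,0,5.5],"twist":0,"hand":0},{"xyz":[1.6,0,7],"twist":0,"hand":0},{"xyz":[1.3,0,8],"twist":0,"hand":0},{"xyz":[1,0,9],"twist":0,"hand":0},{"xyz":[1,0,9],"twist":0,"hand":0}]'
python3 st.py
python3 - <<'E'
from h import *
im=robot.camera('wrist');cv2.imwrite('pics/w6.png',im)
w=cv2.resize(im[20:260,220:420],None,fx=2,fy=2,interpolation=cv2.INTER_CUBIC);s=cv2.resize(robot.camera('scene')[190:330,200:350],None,fx=2.6,fy=2.6)
o=np.zeros((480,400+s.shape[1],3),np.uint8);o[:,:400]=w;o[:s.shape[0],400:]=s;cv2.imwrite('pics/c6.png',o)
E
```

```text
time_s: 12.22
tool_pos: [0.5387, -0.1904, 0.1025]
orientation: [0.003, 0.82, 0.572, -0.002]
wrist_force: [-6.7, -10.7, 6.3]
finger_gap: 0.0194
TCP cradle -1.4 3.8 102.5 F -2.7 -12.3 6.3
```

View pics/c6.png

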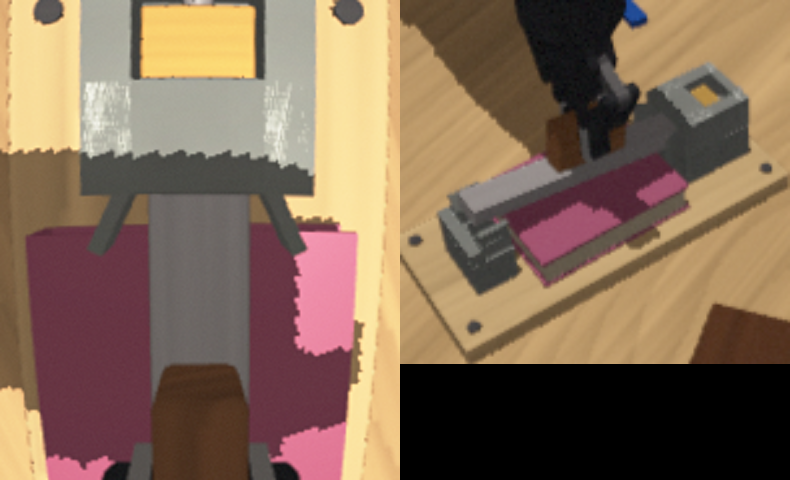

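```bash
python3 -m inch '[{"xyz":[0.3,0,1.5],"twist":0,"hand":0},{"xyz":[0.3,0,3],"twist":0,"hand":0},{"xyz":[0.3,0,4.5],"twist":0,"hand":0},{"xyz":[0.3,0,6],"twist":0,"hand":0},{"xyz":[0.3,0,7],"twist":0,"hand":0},{"xyz":[0.3,0,7],"twist":0,"hand":0}]'
python3 st.py
python3 - <<'E'
from h import *
p,R=pose();im=robot.camera('scene');cv2.imwrite('pics/s7.png',im)
cv2.imwrite('pics/c7.png',cv2.resize(im[240:310,200:300],None,fx=6,fy=6,interpolation=cv2.INTER_CUBIC))
E
```

```text
time_s: 12.82
tool_pos: [0.5384, -0.1914, 0.0955]
orientation: [0.004, 0.82, 0.572, -0.003]
wrist_force: [-7.2, -14.3, 6.4]
finger_gap: 0.019
TCP cradle -1.3 2.8 95.5 F -1.9 -15.9 6.4
```

View pics/c7.png

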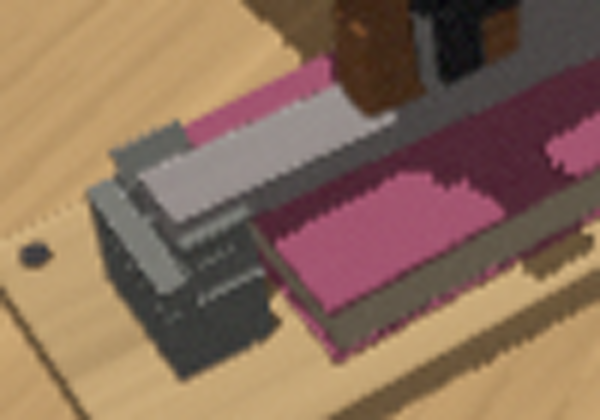

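The bar's end face is behind the wall, with a dark gap visible between the wall top (90–190, 190–290) and the bar end (140–180, 180–225). I finish lowering and ease back slightly.

```bash
python3 -m inch '[{"xyz":[0,0,1.5],"twist":0,"hand":0},{"xyz":[-0.3,0,3],"twist":0,"hand":0},{"xyz":[-0.6,0,4],"twist":0,"hand":0},{"xyz":[-0.9,0,5],"twist":0,"hand":0},{"xyz":[-1,0,6],"twist":0,"hand":0},{"xyz":[-1,0,6],"twist":0,"hand":0},{"xyz":[-1,0,6],"twist":0,"hand":0}]'
python3 st.py
python3 - <<'E'
from h import *
im=robot.camera('scene');cv2.imwrite('pics/s8.png',im);a=im[240:310,200:300]
cv2.imwrite('pics/c8.png',np.vstack([cv2.resize(a,None,fx=4,fy=4,interpolation=cv2.INTER_CUBIC),cv2.resize(im[190:260,260:360],None,fx=4,fy=4,interpolation=cv2.INTER_CUBIC)]))
E
```

```text
time_s: 13.45
tool_pos: [0.5381, -0.1924, 0.0899]
orientation: [0.004, 0.82, 0.572, -0.003]
wrist_force: [-9.2, -13.4, 8.8]
finger_gap: 0.0196
TCP cradle -1.3 1.8 89.9 F -4.1 -15.7 8.8
```

```bash
python3 -m inch '[{"xyz":[0,0,1],"twist":0,"hand":0},{"xyz":[0,0,1.5],"twist":0,"hand":0},{"xyz":[0,0,1.5],"twist":0,"hand":0},{"xyz":[0,0,1.5],"twist":0,"hand":0}]'
python3 st.py
python3 -m inch '[{"xyz":[0,0,1],"twist":0,"hand":0},{"xyz":[0,0,1.5],"twist":0,"hand":0},{"xyz":[0,0,1.5],"twist":0,"hand":0},{"xyz":[0,0,1.5],"twist":0,"hand":0}]'
python3 st.py
```

```text
time_s: 13.83
tool_pos: [0.538, -0.1924, 0.0899]
orientation: [0.004, 0.82, 0.572, -0.003]
wrist_force: [-12.1, -12.3, 16.7]
finger_gap: 0.0194
TCP cradle -1.3 1.8 89.9 F -7.2 -15.7 16.7
time_s: 14.17
tool_pos: [0.5381, -0.1924, 0.0899]
orientation: [0.004, 0.82, 0.572, -0.003]
wrist_force: [-15.3, -11.1, 24.9]
finger_gap: 0.0192
TCP cradle -1.3 1.8 89.9 F -10.6 -15.7 24.9
```

```bash
python3 - <<'E'
from h import *
a=np.radians(70.2);u=np.array([np.cos(a),np.sin(a)]);v=np.array([u[1],-u[0]])
W=lambda x,y,z:np.array([*(np.array([.5387,-.1945])+x*v+y*u),z])
im=robot.camera('scene')
def quad(im):
    h=cv2.cvtColor(im,cv2.COLOR_BGR2HSV).astype(int);m=(h[...,1]<45)&(h[...,2]>115);w=np.zeros_like(m);w[250:290,215:275]=1
    n,l,s,c=cv2.connectedComponentsWithStats((m&w).astype(np.uint8));i=1+np.argmax(s[1:,4]);ct=max(cv2.findContours((l==i).astype(np.uint8),0,1)[0],key=len)
    return s[i],cv2.approxPolyDP(ct,2,True)[:,0].tolist()
print(quad(im));print('prev',quad(cv2.imread('pics/s7.png')))
print('pred home (top face at saddle end L,R):',[proj('scene',W(x,y,z)).round(1).tolist() for x,y,z in ((-.0134,-.098,.064),(.0126,-.098,.064))],'on wall:',[proj('scene',W(x,-.1,.076)).round(1).tolist() for x in (-.0134,.0126)])
print('wall outer top',[proj('scene',W(x,-.11,.062)).round(1).tolist() for x in (-.029,.029)])
E
```

```text
(array([224, 257,  42,  24, 375], dtype=int32), [[265, 262], [260, 262], [255, 257], [224, 273], [231, 280]])
prev (array([223, 254,  43,  23, 366], dtype=int32), [[265, 259], [261, 260], [256, 254], [223, 269], [230, 276]])
pred home (top face at saddle end L,R): [[224.2, 272.0], [230.5, 280.3]] on wall: [[222.3, 268.2], [228.7, 276.5]]
wall outer top [[215.0, 270.7], [229.0, 289.5]]
```

Predicted home corners are (224.2,272.0) and (230.5,280.3); I see (224,273) and (231,280). The bar is flat on the floors, and z stopped while the force rose. I relax the press and let go.

```bash
python3 -m inch '[{"xyz":[-0.5,0,-1.5],"twist":0,"hand":0},{"xyz":[-1,0,-3],"twist":0,"hand":0},{"xyz":[-1.5,0,-3],"twist":0,"hand":0},{"xyz":[-1.5,0,-3],"twist":0,"hand":0.15},{"xyz":[-1.5,0,-3],"twist":0,"hand":0.4},{"xyz":[-1.5,0,-3],"twist":0,"hand":0.8},{"xyz":[-1.5,0,-3],"twist":0,"hand":1},{"xyz":[-1.5,0,-3],"twist":0,"hand":1},{"xyz":[-1.5,0,-3],"twist":0,"hand":1},{"xyz":[-1.5,0,-3],"twist":0,"hand":1},{"xyz":[-1.5,0,-3],"twist":0,"hand":1}]'
python3 st.py
python3 -m inch '[{"xyz":[0,0,-4],"twist":0,"hand":1},{"xyz":[0,0,-12],"twist":0,"hand":1},{"xyz":[0,0,-25],"twist":0,"hand":1},{"xyz":[0,0,-45],"twist":0,"hand":1},{"xyz":[0,0,-70],"twist":0,"hand":1},{"xyz":[0,0,-95],"twist":0,"hand":1},{"xyz":[0,0,-115],"twist":0,"hand":1},{"xyz":[0,0,-120],"twist":0,"hand":1},{"xyz":[0,0,-120],"twist":0,"hand":1},{"xyz":[0,0,-120],"twist":0,"hand":1}]'
python3 - <<'E'
from h import *
a=np.radians(70.2);u=np.array([np.cos(a),np.sin(a)]);v=np.array([u[1],-u[0]])
W=lambda x,y,z:np.array([*(np.array([.5387,-.1945])+x*v+y*u),z])
im=robot.camera('scene');cv2.imwrite('pics/s9.png',im);tp=pose();w=robot.camera('wrist');cv2.imwrite('pics/w9.png',w);np.savez('w9.npz',p=tp[0],R=tp[1])
h=cv2.cvtColor(im,cv2.COLOR_BGR2HSV).astype(int)
def comp(m,box):
    q=np.zeros_like(m);q[box[0]:box[1],box[2]:box[3]]=1
    n,l,s,c=cv2.connectedComponentsWithStats((m&q).astype(np.uint8));i=1+np.argmax(s[1:,4]);ct=max(cv2.findContours((l==i).astype(np.uint8),0,1)[0],key=len)
    return s[i],c[i].round(1),cv2.approxPolyDP(ct,2,True)[:,0].tolist()
print('bar',comp((h[...,1]<45)&(h[...,2]>115),(250,290,215,275))[::2])
print('pred home',[proj('scene',W(x,-.1,.064)).round(1).tolist() for x in(-.013,.013)])
# grip in top & wrist views
t=robot.camera('top');ht=cv2.cvtColor(t,cv2.COLOR_BGR2HSV).astype(int)
win=np.zeros(ht.shape[:2],bool);win[150:230,330:445]=1
hw=cv2.cvtColor(w,cv2.COLOR_BGR2HSV).astype(int);ww=np.zeros(hw.shape[:2],bool);ww[60:330,230:410]=1
s=comp((hw[...,0]<20)&(hw[...,1]>110)&(hw[...,2]<130),(60,330,230,410));print('grip wrist',s)
print('pred grip top corners wrist',[proj('wrist',W(x,y,.104),tp).round(1).tolist() for x in(-.01,.01) for y in(-.03,.03)])
print('book top view',rect(win&(ht[...,0]>150)&(ht[...,1]>80),'top',.044))
d=cv2.absdiff(t,cv2.imread('pics/top0.png')).max(2)>50;d=cv2.morphologyEx(d.astype(np.uint8),2,np.ones((2,2)))
n,l,st,c=cv2.connectedComponentsWithStats(d);print([(x.round(),k[4]) for x,k in zip(c[1:],st[1:]) if k[4]>8])
E
```

```text
time_s: 15.13
tool_pos: [0.5387, -0.1887, 0.0873]
orientation: [-0.0, 0.819, 0.574, 0.0]
wrist_force: [0.4, -0.6, 0.4]
finger_gap: 0.0852
TCP cradle -2.0 5.4 87.3 F 0.5 -0.4 0.4
time_s: 15.97
tool_pos: [0.5383, -0.189, 0.2071]
orientation: [-0.0, 0.819, 0.573, -0.0]
wrist_force: [-0.7, 0.4, -0.9]
finger_gap: 0.0856
bar (array([215, 258,  57,  31, 490], dtype=int32), [[271, 259], [260, 263], [253, 258], [222, 275], [218, 270], [215, 272], [226, 288], [230, 286], [227, 282], [229, 279]])
pred home [[223.4, 272.6], [229.7, 280.9]]
grip wrist (array([ 230,   92,   65,   95, 3627], dtype=int32), array([253., 131.]), [[232, 96], [230, 175], [259, 176], [261, 182], [265, 182], [267, 186], [263, 126], [274, 122], [289, 123], [294, 114], [287, 114], [285, 111], [285, 92]])
pred grip top corners wrist [[310.7, 247.5], [309.5, 175.4], [335.3, 247.4], [336.2, 175.3]]
book top view (((513.9097290039062, -166.97984313964844), (85.46377563476562, 40.98910140991211), 70.66374206542969), array([379.33152174, 196.35869565]), np.int32(368))
[(array([437., 128.]), np.int32(398)), (array([470., 133.]), n
[... 778 characters left out ...]
 302.]), np.int32(223)), (array([153., 357.]), np.int32(10322)), (array([400., 319.]), np.int32(641)), (array([430., 324.]), np.int32(10)), (array([394., 342.]), np.int32(1153)), (array([413., 329.]), np.int32(12)), (array([345., 350.]), np.int32(34)), (array([345., 379.]), np.int32(2547)), (array([ 35., 352.]), np.int32(27)), (array([422., 351.]), np.int32(33)), (array([412., 358.]), np.int32(34)), (array([ 33., 368.]), np.int32(127)), (array([397., 363.]), np.int32(72)), (array([413., 366.]), np.int32(62)), (array([ 16., 389.]), np.int32(753)), (array([ 33., 384.]), np.int32(12)), (array([322., 397.]), np.int32(67)), (array([281., 398.]), np.int32(27)), (array([336., 398.]), np.int32(26))]
```

Released, and the spring has moved the bar against the wall (the faces merge in the mask). I move the arm clear and compare everything from above.

```bash
python3 -m inch '[{"xyz":[0,-10,-10],"twist":0,"hand":1},{"xyz":[0,-30,-25],"twist":0,"hand":1},{"xyz":[10,-60,-35],"twist":0,"hand":1},{"xyz":[30,-90,-40],"twist":0,"hand":1},{"xyz":[60,-120,-40],"twist":0,"hand":1},{"xyz":[90,-145,-40],"twist":0,"hand":1},{"xyz":[120,-165,-40],"twist":0,"hand":1},{"xyz":[150,-180,-40],"twist":0,"hand":1},{"xyz":[180,-190,-40],"twist":0,"hand":1},{"xyz":[200,-195,-40],"twist":0,"hand":1},{"xyz":[200,-195,-40],"twist":0,"hand":1},{"xyz":[200,-195,-40],"twist":0,"hand":1}]'
python3 - <<'E'
from h import *
a=np.radians(70.2);u=np.array([np.cos(a),np.sin(a)]);v=np.array([u[1],-u[0]]);O=np.array([538.7,-194.5])
t=robot.camera('top');cv2.imwrite('pics/top9.png',t);t0=cv2.imread('pics/top0.png');h=cv2.cvtColor(t,cv2.COLOR_BGR2HSV).astype(int);H,S,V=h[...,0],h[...,1],h[...,2]
X=np.arange(640)[None];Y=np.arange(400)[:,None]
win=(X>330)&(X<445)&(Y>150)&(Y<230)
def c(n,m,z):
    r=rect(m,'top',z);d=np.array(r[0][0])-O;print(n,r,'cradle',(d@v).round(1),(d@u).round(1))
P=(H>150)&(S>80)
ys,xs=np.nonzero(win&P);q=cv2.minAreaRect(np.array([at('top',p,.044)[:2]*1000 for p in zip(xs,ys)],np.float32));print('book',q,len(xs))
c('grip',win&(H<20)&(S>110)&(V<125),.104)
for n,(x,y) in dict(jar=(300,112),tape=(351,123),block=(421,125)).items():
    s=np.s_[y-24:y+24,x-34:x+34]; A,B=[np.float32(cv2.cvtColor(i[s],6)) for i in(t0,t)]
    print(n,cv2.phaseCorrelate(A,B,cv2.createHanningWindow(A.shape[::-1],cv2.CV_32F)),np.abs(A-B).max())
A,B=[np.float32(cv2.cvtColor(cv2.imread(f'pics/{i}.png'),6)) for i in('s8','scene0')]
C=np.float32(cv2.cvtColor(robot.camera('scene'),6))
for n,(x,y) in dict(jar=(427,227),tape=(385,272),block=(326,352)).items(): s=np.s_[y-30:y+30,x-30:x+30];print(n,np.abs(C[s]-B[s]).max(),np.abs(C[s]-B[s]).mean())
E
```

```text
time_s: 17.12
tool_pos: [0.4231, 0.0663, 0.2475]
orientation: [-0.0, 0.819, 0.574, -0.0]
wrist_force: [-0.6, -0.5, 0.4]
finger_gap: 0.0855
book ((533.7579345703125, -197.079345703125), (130.6862335205078, 98.6240234375), 70.2833480834961) 992
grip (((535.9076538085938, -194.43382263183594), (54.67802047729492, 19.89056396484375), 69.7257308959961), array([394.03676471, 186.33088235]), np.int32(136)) cradle -2.6 -0.9
jar ((0.02815194380512054, -0.02022126690012982), 0.9304879638883803) 3.0
tape ((-0.02724190476481425, 0.040819665822738216), 0.886716678738594) 3.0
block ((-0.03387887349887819, 0.036034388013181484), 0.9523167792293761) 3.0
jar 8.0 2.4169445
tape 9.0 2.3577778
block 16.0 2.4333334
```

```bash
python3 -c "
from plant import robot
print(robot.sign_off())"
```

```text
the job is handed in; nothing more can be done
None
```

The bar lies in the cradle over the book, home on both supports, and I have let go of it. The job was handed in at about 17 s.

- **How it went:** The moves can't tilt the tool, so I tilted the larger grey bar in the pads to 10.2° by pressing its saddle end on the rear edge of the keeper's top. I put the low end under the roof, pushed the plunger in roughly 9–11 mm, lowered the saddle end behind the wall and released.
- **Seating:** Before release, pressing harder raised the force to 25 N with no further drop in height. The saddle-end corners were within 1 px of the predicted home position.
- **After release:** The spring moved the bar against the end wall. From above, the grip measures x = -2.6, y = -0.9 mm in the cradle frame, at 69.7° against the cradle's 70.2°, which is about the camera's calibration error.
- **Everything else:** In the top view the book's outline is the same as at the start. The jar, tape roll and block show shifts under 0.05 px.
- **What disagreed or was not seen:**
  - The cradle's base corners put its origin about 5 mm from where the supports put it; I used the supports.
  - A sideways force of up to about 10 N built up during the last press and was gone after release.
  - The 12-picture limit was reached, so the last checks used image measurements only. No picture of the final state was viewed.

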